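Load a birch round into the boring jig

ROBOT

A 7-joint arm with a two-finger parallel gripper is mounted at the origin on the work surface. World frame = base frame: x ahead of the robot, y to its left, z up, the work surface at z = 0. Lengths are in m, angles in rad, forces in N, time in s.
With the tool pointing down it reaches from about 0.425 to 0.95 m from the base axis. Payload 16.7 kg.
Tool frame: the origin (TCP) lies between the finger pads; the fingertips stand 25 mm ahead of it and the grasp point (between the pads) lies 6 mm ahead of it (bot.tip_reach is the z of the fingertips in the tool frame, in m); z points along the fingers, y is the line along which they close (so a half turn about z gives the same grasp; the last joint's range is limited). The gripper opens to 94 mm and grips with 3 to 60 N. Pads are 16 mm wide; open, the fingers measure 119 mm over their backs; the gripper's body (75 mm by 177 mm) begins 78 mm behind the grasp point.
Start: joints at [1.198, 0.426, 0.074, 1.606, -0.034, 1.111, -0.067], TCP at [0.15, -0.658, 0.23] pointing down, gripper open.
Joint ranges: [-2.85, 2.85], [-0.5, 2.14], [-1.23, 1.37], [0.21, 2.46], [-1.02, 4.16], [0.16, 2.05], [-2.73, 2.73]. Speed limits (rad/s): [1.89, 1.89, 2.39, 2.39, 3.01, 3.01, 3.01].

INTERFACE

Orientations are given as a unit quaternion [x, y, z, w].
In Python, from station import bot gives the robot as it stands.
- The arm moves only by the tool arm_command, never from a script. Its argument "series" is one flat list of numbers, 4 for each row, row after row: the shift along the tool's x, y, z in units of 25 mm (1.0 is 25 mm), then the turn about the tool's z in units of 6 degrees (1.0 is 6 degrees). A call has 1 to 10 rows; each row is the pose to reach, as a shift and turn from the pose commanded when the call began, along the tool's axes at that moment; what a row does not reach only later rows make up. A row lasts 1/10 s, in which the tool goes at most 50 mm and 8.59 degrees, less where a joint would pass 70% of its speed; a pose out of reach is approached as far as the arm can. A call with a gripper value outside its range is refused whole. "jaw" is the gripper command: -1 is fully open, 1 is shut, values between are in proportion, set as the call begins (left out, the last holds). The fingers move at their own pace and stop on an object; "squeeze" is the grip in N (left out, the last holds). Time passes only in rows, so rows that repeat a pose let the fingers close. It gives the time, the measured TCP pose, the force, the opening and the grip force at its end, in the units of the state.
- bot.read_state(): the state, without advancing time (a new reading comes with each control period).
- bot.capture(name): name is "scene" or "top" or "wrist"; returns (picture, depth): 480x640x3 uint8, red, green, blue; 480x640 float32, m along the optical axis (not along the pixel's ray), 0 where there is no reading.
- bot.calibration(name): a dict with "K" (3x3 intrinsics, pixels), "rvec" (rotation vector, rad) and "tvec" (3), from world to camera coordinates, as OpenCV has them; the wrist camera has in their place "hand_eye" (4x4, takes a point from camera to tool coordinates, whose origin is the TCP and whose axes are the flange's). Camera axes: x right, y down, z forward; pixel columns grow to the right and rows downward; lengths in m; the calibration is good to about 2 mm. A picture is of the moment at which its call begins: read the wrist's pose just before it. calibration takes no time and is no camera call.
- bot.job_done(): hands the job in; it is judged then, once.
The state is a dict: "time": time; "q": joint angles; "qd": joint speeds; "tau": joint torques, N m; "position": TCP position; "ee_rot": TCP orientation; "ft_force": force on the tool from outside, world axes, zero at the start; "wrist_torque": the same for the moment, N m; "opening": finger opening in m; "finger_force": force on a finger pad.
Only numpy, scipy, OpenCV 4.12 (cv2) and the standard library are available. Lean on these libraries where they do the work, as an engineer would, in place of code of your own. Each camera call takes 0.05 s, during which the arm holds its last target. There are 200 camera calls.

TASK

Load the boring jig: with your fingertips behind the big birch round, roll it up the ramp until it drops into its seat and lies home against the fence, keeping it under control so that it never runs loose up or back down the ramp, and without lifting it. Then push the knob of the keeper on top of the fence round as far as it goes, so that the bar lies across the top of the round. Leave the other things on the bench where they are.

Things in the scene. Friction and masses are not known exactly. Their poses are not given: they have to be found in the camera images.
- blank_center (a point): centre of the big birch round: a plain smooth cylinder 76 mm in diameter and 150 mm long, about 0.4 to 0.75 kg, free to roll, lying on the landing at the foot of the ramp with its axis across the ramp. The point's x axis is the cylinder's axis; its y and z turn as it rolls.
- jig: the fixed wooden boring jig. Origin on the bench top, x points up the ramp, y across it, z up. Along its x: lip batten (top z 20 mm) at x -166 to -154; level landing (z 12) to x -70; 7 degree ramp to its crest at x 100, z 33; step of 4 mm down to the level seat (z 29); fence. Landing and ramp are 170 mm wide between cheeks 18 mm thick that stand 10 mm above them.
- ramp_foot (a point): middle of the line where landing and ramp meet, on the surface (jig x -70, y 0, z 12 mm). Its x axis points up along the slope, its z axis stands square to the slope. The crest is 171 mm along x.
- seat (a point): where the centre of the round lies when it is home in the seat against the fence (jig x 118, y 0, z 67 mm); axes as the jig's. In the seat the round has about 2 mm of play and stays by itself.
- fence_top (a point): middle of the fence's top edge on the ramp side (jig x 157, y 0, z 108 mm). The fence is an upright beam 30 mm thick (to jig x 187) and 200 mm wide, with buttresses behind it up to jig x 237 mm and z 95 mm.
- drill_tip (a point): tip of the bit of a horizontal drill on a low fixed carriage at the -y side of the seat (jig x 118, y -109, z 67 mm), aimed along the axis of the seated round. The drill and carriage lie beyond the tip (jig y below -109), up to jig z 103 mm.
- keeper (a joint): angle of the keeper, a dark wooden bar 26 mm wide, 11 mm thick (jig z 108 to 119 mm), 103 mm long from a bolt on the fence top about which it swings level: 0 along the fence towards jig +y, 1.57 (end stop) pointing down the ramp across the top of the seated round, 3 mm clear of it. It stays where it is left; about 1.5 N at the knob moves it. Closed, it blocks the way into the seat.
- keeper_knob (a point): middle of the turned wooden knob standing on the keeper near its free end, 20 mm in diameter and 28 mm high (jig z 119 to 147 mm), 80 mm from the bolt.
- keeper_pivot (a point): on the bolt axis of the keeper, level with the middle of the knob (jig x 175, y -35, z 134 mm). The bolt head stands up to jig z 130 mm.
- offcut: small upright birch offcut, 44 mm across and 60 mm high, standing on the bench beside the foot of the ramp; origin at its underside
- chuck_key: steel T-shaped chuck key, about 68 mm long, lying on the board beside the drill carriage; origin at its underside
- plane: jack plane, 270 x 62 mm, about 110 mm high, on the bench; origin at the middle of its sole
- mallet: round carver's mallet standing on its head, 68 mm across, 257 mm high; origin at its underside
- try_square: try square, 100 mm stock with a 150 mm blade, lying flat; origin under the middle of the stock
- glue: white bottle, 56 mm across, 150 mm high, upright; origin at its underside

How it is judged:
On the way, in this order (a step that is already met when the one before it is completed fails the run):
1. the round is on the ramp, the fingers behind it (x of blank_center in the frame of ramp_foot between 0.05 and 0.15 m and contact force between the fingers and blank above 0.1 N), for 0.05 s.
2. the round lies in its seat against the fence (x of blank_center in the frame of jig between 0.113 and 0.123 m and z of blank_center in the frame of jig between 0.062 and 0.071 m and y of blank_center in the frame of jig between -0.022 and 0.022 m and angle between the x axis of blank_center and the y axis of jig, either way round below 0.06 rad and linear speed of blank below 0.02 m/s), for 0.2 s.
3. the keeper is swung across it to its end stop (all of step 2 and value of joint keeper above 1.42 rad), for 0.2 s.
At the end, for the whole second after the job is handed in: The round lies at rest in its seat against the fence (centre within 5 mm of home up the ramp and in height, within 22 mm sideways, axis within 0.06 rad of square), and the keeper is swung across it to within 0.15 rad of its end stop (all of step 3); the robot touches nothing.
It fails at once if the round runs loose on the ramp (faster than 0.2 m/s with no finger on it) (x of blank_center in the frame of ramp_foot between 0.01 and 0.155 m and contact force between each of the fingers, the arm and blank below 0.02 N and linear speed of blank above 0.2 m/s).
It fails at once if the round is lifted off the ramp (more than 15 mm) (z of blank_center in the frame of ramp_foot above 0.0545 m).
It fails at once if another thing on the bench is moved by more than 25 mm (distance of any of offcut, chuck_key, plane, mallet, try_square, glue from where it was at the start of the episode above 0.025 m).
It also fails if it takes over 58 s, if anything falls off the work surface, if the arm or the gripper's body presses on something with over 40 N, if the wrist force passes 120 N, or if a joint passes its speed limit or range.

## Working session

There is one attempt and no reset: what is moved stays moved. The work goes in short steps, Python scripts to look and compute and a tool call to move; the robot and the scene stay as the last step left them, time stands still between calls to the robot, and variables do not carry over. Pictures are saved under pics/ and viewed, at most 10 in all, crops included, and the job is handed in when it is done.

Besides the shell and the picture viewer there is one more tool, called after "Emit:" by a JSON object that holds its "name" and its "arguments", one argument or row to a line. arm_command: Moves the arm, as the interface text tells. Its arguments: {"type":"object","properties":{"series":{"type":"array"},"jaw":{"type":"number"},"squeeze":{"type":"number"}},"required":["series"]}

```bash
mkdir -p pics; ls; python3 - <<'E'
from station import bot
import cv2,numpy as np
s=bot.read_state();print(s)
for n in("scene","top"):
    im,d=bot.capture(n);np.savez(n+".npz",im=im,d=d);cv2.imwrite(f"pics/{n}0.png",im[:,:,::-1]);c=bot.calibration(n);print(n,c)
print(bot.tip_reach)
E
```

```text
pics
{'time': 0.0, 'q': array([ 1.1974749 ,  0.42676073,  0.07386088,  1.60659423, -0.03410209,
        1.11080535, -0.06712358]), 'qd': array([-0.00038849, -0.00027991, -0.00033738,  0.00178072, -0.00124292,
       -0.00088952, -0.00153038]), 'tau': array([ 3.62438936e-05, -9.35834384e+01,  3.66672948e+00, -4.54207313e+01,
       -4.89330129e-02,  2.01272056e-02,  4.13706709e-05]), 'position': array([ 0.14969774, -0.65777584,  0.22976237]), 'ee_rot': array([ 9.93747939e-01,  1.11645003e-01, -1.23000246e-04, -6.42255357e-04]), 'ft_force': array([-0.25019002,  0.13494954,  0.23339988]), 'wrist_torque': array([-0.01470002,  0.02576004,  0.00097093]), 'finger_force': 0.0, 'opening': 0.09426897905603822}
scene {'K': array([[510.59841655,   0.        , 319.36165442],
       [  0.        , 510.59841655, 239.82280444],
       [  0.        ,   0.        ,   1.        ]]), 'rvec': array([ 1.87156382,  1.82314099, -0.5834236 ]), 'tvec': array([-0.02563357, -0.39324811,  1.68712343])}
top {'K': array([[486.24563462,   0.        , 320.49969041],
       [  0.        , 486.24563462, 223.46878303],
       [  0.        ,   0.        ,   1.        ]]), 'rvec': array([ 2.11477199, -2.13589848,  0.17082012]), 'tvec': array([0.04184088, 0.57990353, 1.15876833])}
0.025
```

View pics/scene0.png

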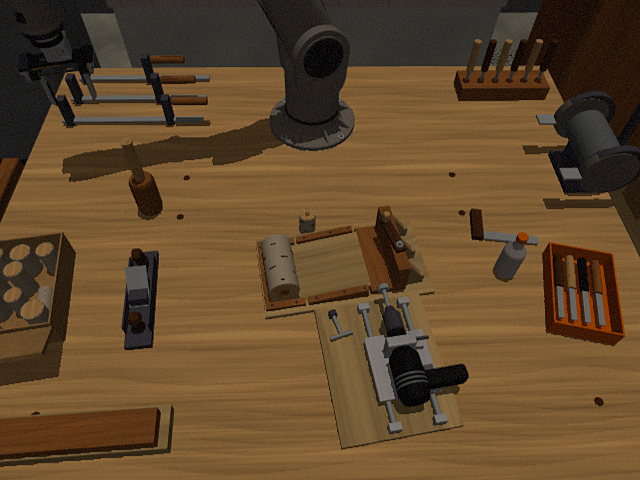

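View pics/top0.png

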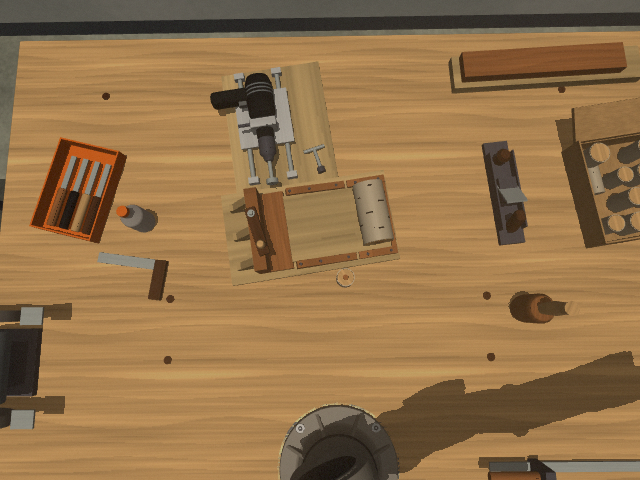

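The scene view shows the jig mid-bench with the round at (280,267) and the fence at (393,250). In the top view the round is at (374,211), the fence at (255,230), the knob near (260,243), the bolt at (251,212) and the offcut at (345,278). Up the ramp is image left, roughly world +y.

```bash
cat > h.py <<'E'
import numpy as np,cv2
from station import bot
def cloud(n,d):
    c=bot.calibration(n);K=c["K"];R=cv2.Rodrigues(c["rvec"])[0];v,u=np.mgrid[0:480,0:640]
    p=np.stack([(u-K[0,2])/K[0,0]*d,(v-K[1,2])/K[1,1]*d,d],-1)
    return (p-c["tvec"])@R
def ray(n,u,v,z):
    c=bot.calibration(n);R=cv2.Rodrigues(c["rvec"])[0];o=-R.T@c["tvec"]
    r=R.T@np.linalg.inv(c["K"])@[u,v,1];return o+r*(z-o[2])/r[2]
E
python3 - <<'E'
from h import *
f=np.load("top.npz");P=cloud("top",f["d"]);ok=f["d"]>0
roi=np.zeros_like(ok);roi[165:290,215:405]=1
Z=P[...,2]
print("bench z",np.median(Z[300:330,200:300]))
for nm,lo,hi,(a,b,c,d) in[("fence",.100,.113,(170,290,235,285)),("round",.06,.1,(165,260,345,405)),("roundtop",.083,.1,(165,260,345,405)),("offcut",.05,.07,(260,295,330,365)),("knob",.135,.16,(200,270,235,285))]:
    m=ok&(Z>lo)&(Z<hi);w=np.zeros_like(m);w[a:b,c:d]=1;m&=w
    q=P[m];print(nm,m.sum(),q.mean(0).round(4) if len(q) else "")
    if len(q)>5:
        r=cv2.minAreaRect((q[:,:2]*1000).astype(np.float32));print(r,np.median(q[:,2]));print(cv2.boxPoints(r).round(1).tolist())
im=f["im"][160:295,215:410,::-1];cv2.imwrite("pics/crop.png",cv2.resize(im,None,fx=4,fy=4,interpolation=cv2.INTER_CUBIC))
E
```

```text
bench z -0.0007274945323573665
fence 620 [0.5595 0.1922 0.1068]
((562.0809936523438, 186.20547485351562), (200.5470428466797, 41.9073486328125), 8.961012840270996) 0.10685455577641598
[[459.79998779296875, 191.3000030517578], [466.29998779296875, 149.89999389648438], [664.4000244140625, 181.10000610351562], [657.9000244140625, 222.5]]
round 1805 [ 0.6054 -0.0918  0.0798]
((607.5768432617188, -93.51744842529297), (151.62635803222656, 74.05329895019531), 9.942854881286621) 0.0819096399131524
[[526.5, -70.0999984741211], [539.2999877929688, -143.10000610351562], [688.5999755859375, -116.9000015258789], [675.9000244140625, -44.0]]
roundtop 790 [ 0.6067 -0.0943  0.0861]
((607.7183837890625, -92.70550537109375), (151.3239288330078, 45.193241119384766), 9.135518074035645) 0.08596169316965485
[[529.4000244140625, -82.4000015258789], [536.5999755859375, -127.0], [686.0, -103.0], [678.7999877929688, -58.400001525878906]]
offcut 263 [ 0.447  -0.0225  0.0593]
((447.2840576171875, -22.79236602783203), (40.90046310424805, 43.12217330932617), 44.02653121948242) 0.059353848419008176
[[417.6000061035156, -21.5], [447.6000061035156, -52.5], [477.0, -24.100000381469727], [447.0, 6.900000095367432]]
knob 60 [0.5191 0.1732 0.1446]
((519.3201904296875, 173.46075439453125), (16.31857681274414, 18.910890579223633), 1.406249761581421) 0.14524426369459137
[[510.8999938964844, 182.6999969482422], [511.3999938964844, 163.8000030517578], [527.7000122070312, 164.1999969482422], [527.2000122070312, 183.10000610351562]]
```

View pics/crop.png

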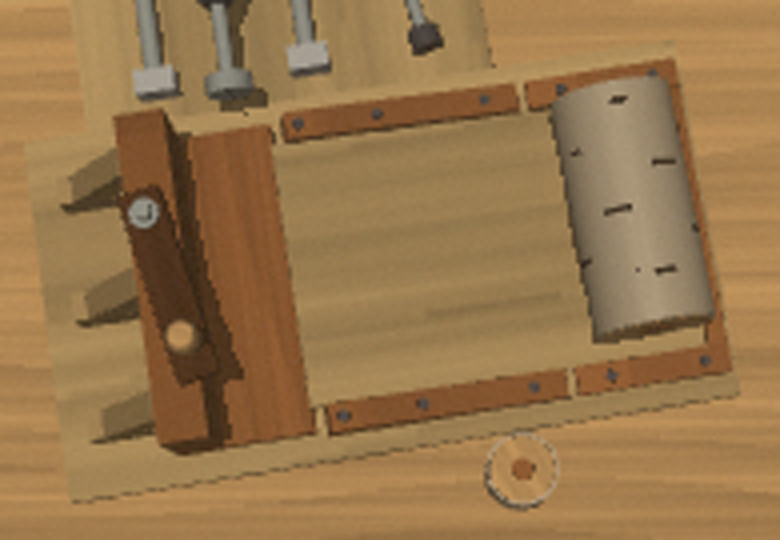

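The crop shows the fence top with corners (115,115), (163,108), (212,440) and (163,448). The bolt is at (143,212), the knob at (183,337), and the keeper is open by about 5–10° from the fence. The round lies at (640,205) against the lip.

```bash
python3 - <<'E'
from h import *
g=lambda u,v,z:ray("top",215+(u+.5)/4-.5,160+(v+.5)/4-.5,z)[:2]*1000
C=[g(*p,.108) for p in[(115,115),(163,108),(212,440),(163,448)]]
print("fence",np.round(C,1).tolist())
jy=[C[2]-C[1],C[3]-C[0]]
for j in jy: print(np.linalg.norm(j),np.degrees(np.arctan2(j[1],j[0])))
print("bolt",g(143,212,.13),"knobtop",g(183,335,.147))
# cheek pts: lip outer corners z=.02 / cheek tops
print("lip outer",g(677,60,.021),g(731,372,.021))
print("crest", g(272,125,.033),g(316,432,.033))
s=bot.read_state()
E
```

```text
fence [[657.9, 219.9], [661.9, 191.1], [462.4, 159.7], [458.0, 188.2]]
201.9563100030211 -171.0377373986038
202.39381145708543 -170.97967349106395
bolt [593.92315279 198.63371371] knobtop [519.02377261 172.01293871]
lip outer [ 712.00765467 -128.81655642] [ 508.80696776 -156.41374354]
crest [668.99648601 132.35375724] [472.66489523 104.07217975]
```

Emit:
{"name": "arm_command", "arguments": {
  "series": [0,0,-2,-1.4,0,0,-4,-2.8,0,0,-5.6,-4.2,0,0,-6.8,-5.6,1.6,-1,-6.8,-7,3.2,-2.1,-6.8,-8.4,4.8,-3.2,-6.8,-9.8,6.4,-4.2,-6.8,-11.2,8,-5.3,-6.8,-12.6,9.6,-6.3,-6.8,-14],
  "jaw": -1
}}

```text
time: 1.1
position: [0.3498, -0.4495, 0.4004]
ee_rot: [0.662, 0.75, -0.0, -0.0]
ft_force: [1.2, -0.5, -0.2]
opening: 0.0941
finger_force: 0.0
```

Emit:
{"name": "arm_command", "arguments": {
  "series": [1.2,1.5,0,-0.4,2.4,3,0,-0.4,3.6,4.5,0,-0.4,4.9,6,0,-0.4,6.2,7.5,0,-0.4,7.5,9,1,-0.4,8.8,10.6,2.5,-0.4,10,12.1,4.5,-0.4,10,12.1,6.5,-0.4,10,12.1,8.5,-0.4]
}}

```text
time: 2.1
position: [0.618, -0.1676, 0.2164]
ee_rot: [0.647, 0.763, 0.001, 0.0]
ft_force: [1.1, -0.8, -0.6]
opening: 0.0938
finger_force: 0.0
```

Emit:
{"name": "arm_command", "arguments": {
  "series": [0,0,1.5,0,0,0,3,0,0,0,4.4,0,0,0,5,0,0,0,5,0,0,0,5,0]
}}

```text
time: 2.7
position: [0.6174, -0.17, 0.0941]
ee_rot: [0.648, 0.762, 0.0, 0.0]
ft_force: [0.6, 1.1, 0.5]
opening: 0.0939
finger_force: 0.0
```

```bash
cat > where.py <<'E'
from h import *
from scipy.spatial.transform import Rotation as R
O=np.array([.5868,.0203]);J=np.array([[-.1564,.9877],[-.9877,-.1564]])
s=bot.read_state();p=s["position"]
x=R.from_quat(s["ee_rot"]).as_matrix()[:,0]
print("t",round(s["time"],2),"tcp jig mm",(J@(p[:2]-O)*1000).round(1),"z",round(p[2]*1000,1),"yaw off deg",round(np.degrees(np.arctan2(x[1],x[0]))-99,2),"F",s["ft_force"].round(1),"open",round(s["opening"],3))
def look(nm,n="scene",crop=(180,330,230,450),k=3):
    im,d=bot.capture(n);a,b,c,e=crop
    cv2.imwrite(f"pics/{nm}.png",cv2.resize(im[a:b,c:e,::-1],None,fx=k,fy=k,interpolation=cv2.INTER_CUBIC));return im,d
E
python3 -c "
from where import *
look('a')"
```

```text
t 2.7 tcp jig mm [-192.8   -0.5] z 94.1 yaw off deg 0.22 F [0.6 1.1 0.5] open 0.094
```

View pics/a.png

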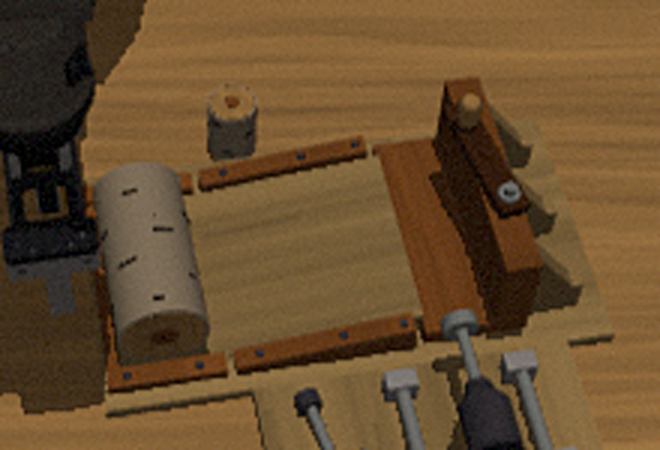

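The round lies square on the landing at crop (155,260). The gripper (50,220) is behind it at the foot, still about 30 mm high. I'll lower it and creep up to contact.

Emit:
{"name": "arm_command", "arguments": {
  "series": [0,0,0.7,0,0,0,1.3,0,0.3,0,1.3,0,0.6,0,1.3,0,0.8,0,1.3,0,0.95,0,1.3,0,1.1,0,1.3,0,1.2,0,1.3,0,1.3,0,1.3,0,1.4,0,1.3,0]
}}

```text
time: 3.75
position: [0.6111, -0.1355, 0.0605]
ee_rot: [0.648, 0.762, 0.0, 0.0]
ft_force: [-0.1, 0.8, 0.2]
opening: 0.0942
finger_force: 0.1
```

```bash
python3 where.py
```

```text
t 3.75 tcp jig mm [-157.6    0.3] z 60.5 yaw off deg 0.2 F [-0.1  0.8  0.2] open 0.094
```

Emit:
{"name": "arm_command", "arguments": {
  "series": [0.1,0,0,0,0.22,0,0,0,0.36,0,0,0,0.52,0,0,0,0.68,0,0,0,0.84,0,0,0,1.0,0,0,0,1.16,0,0,0,1.32,0,0,0,1.48,0,0,0]
}}

```text
time: 4.75
position: [0.6051, -0.0986, 0.0604]
ee_rot: [0.648, 0.762, 0.0, -0.0]
ft_force: [-0.0, -0.4, 0.1]
opening: 0.0943
finger_force: 0.1
```

```bash
cat > blank.py <<'E'
from where import *
im,d=bot.capture("scene");P=cloud("scene",d)
j=(P[...,:2]-O)@J.T*1000;z=P[...,2]*1000
hsv=cv2.cvtColor(im,cv2.COLOR_RGB2HSV)
m=(d>0)&(j[...,0]>-150)&(j[...,0]<135)&(abs(j[...,1])<90)&(hsv[...,1]<100)
s_=12+np.clip(j[...,0]+70,0,170)*.1228
m&=(z>s_+32)&(z<s_+90)&(z<112)
m=cv2.morphologyEx(m.astype(np.uint8),cv2.MORPH_OPEN,np.ones((3,3)))
n,l,st,_=cv2.connectedComponentsWithStats(m);k=1+st[1:,4].argmax();q=np.c_[j,z][l==k]
from scipy.optimize import least_squares
# axis: x=a+b*y, height h, known radius 38
r=least_squares(lambda v:np.hypot(q[:,0]-v[0]-v[1]*q[:,1],q[:,2]-v[2])-38,[q[:,0].mean(),0,60],loss="soft_l1")
print(len(q),"round x",r.x[0].round(1),"yaw",r.x[1].round(3),"z",r.x[2].round(1),"y range",np.percentile(q[:,1],[1,99]).round(1),"rms",np.sqrt(np.mean(r.fun**2)).round(2))
E
python3 blank.py
```

```text
t 4.75 tcp jig mm [-120.3    0.5] z 60.4 yaw off deg 0.22 F [-0.  -0.4  0.1] open 0.094Traceback (most recent call last):
  File "blank.py", line 9, in <module>
    n,l,st,_=cv2.connectedComponentsWithStats(m);k=1+st[1:,4].argmax();q=np.c_[j,z][l==k]
                                                                         ~~~~~^^^^^
    res = self.concatenate(tuple(objs), axis=axis)
ValueError: all the input arrays must have same number of dimensions, but the array at index 0 has 3 dimension(s) and the array at index 1 has 2 dimension(s)
```

```bash
sed -i 's/np.c_\[j,z\]/np.dstack([j,z])/' blank.py; python3 blank.py
```

```text
t 4.8 tcp jig mm [-119.5    0.4] z 60.5 yaw off deg 0.26 F [0.1 2.  0.4] open 0.093
1111 round x -71.5 yaw 0.001 z 51.5 y range [-76.9  70.7] rms 5.99
```

Emit:
{"name": "arm_command", "arguments": {
  "series": [0.1,0,0,0,0.25,0,-0.02,0,0.45,0,-0.05,0,0.65,0,-0.08,0,0.85,0,-0.1,0,1.05,0,-0.12,0,1.25,0,-0.15,0,1.45,0,-0.17,0,1.65,0,-0.2,0,1.85,0,-0.22,0]
}}

```text
time: 5.85
position: [0.5977, -0.0529, 0.066]
ee_rot: [0.648, 0.762, 0.0, 0.0]
ft_force: [0.6, -1.5, 1.1]
opening: 0.0938
finger_force: 1.1
```

```bash
python3 blank.py
```

```text
t 5.85 tcp jig mm [-74.    0.7] z 66.0 yaw off deg 0.22 F [ 0.6 -1.5  1.1] open 0.094
994 round x -27.0 yaw 0.005 z 57.1 y range [-76.8  70.2] rms 5.2
```

Emit:
{"name": "arm_command", "arguments": {
  "series": [0.15,0,-0.02,0,0.35,0,-0.04,0,0.55,0,-0.07,0,0.75,0,-0.09,0,0.95,0,-0.12,0,1.15,0,-0.14,0,1.35,0,-0.17,0,1.55,0,-0.19,0,1.75,0,-0.21,0,1.95,0,-0.24,0]
}}

```text
time: 6.9
position: [0.5899, -0.0047, 0.072]
ee_rot: [0.648, 0.762, 0.0, -0.0]
ft_force: [0.5, -2.3, 1.0]
opening: 0.094
finger_force: 1.1
```

Emit:
{"name": "arm_command", "arguments": {
  "series": [0.2,0,-0.02,0,0.4,0,-0.05,0,0.6,0,-0.07,0,0.8,0,-0.1,0,1.0,0,-0.12,0,1.2,0,-0.15,0,1.4,0,-0.17,0,1.55,0,-0.19,0,1.7,0,-0.21,0,1.8,0,-0.22,0]
}}

```text
time: 7.9
position: [0.5827, 0.0396, 0.0775]
ee_rot: [0.648, 0.762, 0.0, -0.0]
ft_force: [1.1, -2.0, 1.2]
opening: 0.094
finger_force: 1.1
```

```bash
python3 blank.py
```

```text
t 7.9 tcp jig mm [19.7  1. ] z 77.5 yaw off deg 0.23 F [ 1.1 -2.   1.2] open 0.094
825 round x 66.6 yaw 0.005 z 68.8 y range [-76.7  68.8] rms 5.94
```

Emit:
{"name": "arm_command", "arguments": {
  "series": [0.12,0,-0.01,0,0.26,0,-0.03,0,0.4,0,-0.05,0,0.54,0,-0.07,0,0.68,0,-0.08,0,0.82,0,-0.1,0,0.94,0,-0.11,0,1.04,0,-0.12,0,1.12,0,-0.12,0,1.2,0,-0.12,0]
}}

```text
time: 8.95
position: [0.5779, 0.0689, 0.0804]
ee_rot: [0.648, 0.762, 0.0, -0.0]
ft_force: [-0.4, -2.0, 1.6]
opening: 0.094
finger_force: 0.9
```

Emit:
{"name": "arm_command", "arguments": {
  "series": [0.08,0,0,0,0.16,0,0,0,0.24,0,0,0,0.32,0,0,0,0.4,0,0,0,0.48,0,0,0,0.56,0,0,0,0.64,0,0,0,0.7,0,0,0,0.74,0,0,0]
}}

```text
time: 9.95
position: [0.575, 0.0873, 0.0804]
ee_rot: [0.648, 0.762, 0.0, -0.0]
ft_force: [0.3, 1.0, -0.1]
opening: 0.094
finger_force: 0.0
```

```bash
python3 blank.py
```

```text
t 9.95 tcp jig mm [68.   1.2] z 80.4 yaw off deg 0.23 F [ 0.3  1.  -0.1] open 0.094
381 round x 118.2 yaw 0.028 z 68.0 y range [-76.4 -30.8] rms 8.89
```

Emit:
{"name": "arm_command", "arguments": {
  "series": [-0.5,0,0,0,-1,0,0,0,-1,0,-1.5,0,-1,0,-3,0,-1,0,-4.5,0,-1,0,-6,0,-1,0,-6.8,0,-1,0,-6.8,0]
}}

```text
time: 10.8
position: [0.5805, 0.0612, 0.2536]
ee_rot: [0.649, 0.761, 0.002, 0.002]
ft_force: [0.0, -0.1, 0.4]
opening: 0.0939
finger_force: 0.0
```

Emit:
{"name": "arm_command", "arguments": {
  "series": [1.5,-0.5,0,0,3,-1,0,0,4.5,-1.5,0,0,6,-1.95,0,0,6,-1.95,0,0,6,-1.95,0,0,6,-1.95,0,0],
  "jaw": 1,
  "squeeze": 10
}}

```text
time: 11.5
position: [0.5074, 0.201, 0.2498]
ee_rot: [0.649, 0.761, -0.0, -0.0]
ft_force: [-0.4, 0.2, -0.3]
opening: 0.0415
finger_force: 0.0
```

```bash
python3 blank.py; python3 -c "
from where import *
im,d=look('b',crop=(150,350,230,450))"
```

```text
t 11.5 tcp jig mm [190.9  50.1] z 249.8 yaw off deg 0.11 F [-0.4  0.2 -0.3] open 0.041
1075 round x 120.4 yaw 0.01 z 68.5 y range [-75.3  70.6] rms 1.85
t 11.55 tcp jig mm [190.9  50.1] z 249.9 yaw off deg 0.09 F [ 0.3  0.5 -0.9] open 0.037
```

View pics/b.png

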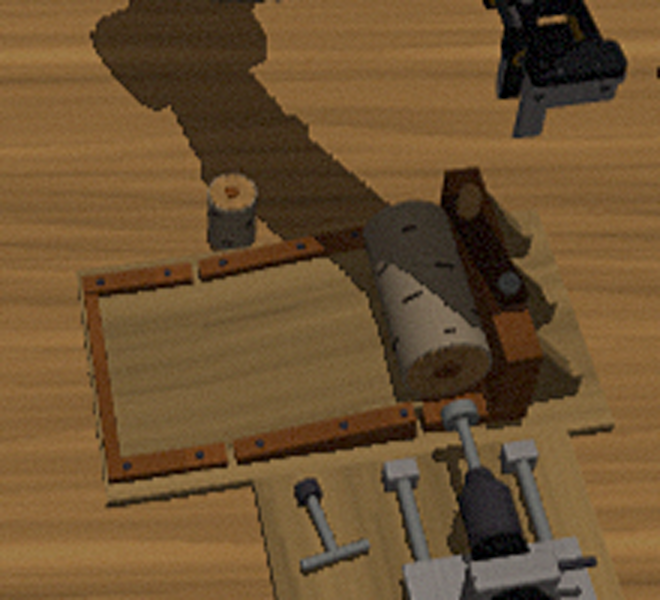

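The round is seated at crop (430,300), square, against the fence. The knob at (470,200) is still open and the gripper is above and beyond it. Next I lower behind the knob.

Emit:
{"name": "arm_command", "arguments": {
  "series": [0.3,0,0.5,0,0.3,0,1.5,0,0.3,0,2.5,0,0.3,0,3.3,0,0.3,0,3.9,0,0.3,0,3.9,0,0.3,0,3.9,0,0.3,0,3.9,0,0.3,0,3.9,0]
}}

```text
time: 12.5
position: [0.5061, 0.2103, 0.1538]
ee_rot: [0.648, 0.762, 0.001, 0.0]
ft_force: [-0.6, 1.5, 0.3]
opening: 0.0007
finger_force: 0.0
```

```bash
python3 - <<'E'
from where import *
c=J@(p[:2]-O)*1000
for th in np.arange(.184,1.6,.1):
    k=np.array([175-80*np.sin(th),-35+80*np.cos(th)])
    u=np.array([np.cos(th),np.sin(th)])
    # distance so that 16x25 block's nearest point is 10 mm from the knob
    d=next(d for d in np.arange(10,40,.2) if np.hypot(*np.maximum(abs(u*d)-[8,12.5],0))>=10)
    t=k+u*d-c
    print(round(th,2),round(d,1),(np.array([t[0],-t[1]])/25).round(2))
E
```

```text
t 12.5 tcp jig mm [200.3  50. ] z 153.8 yaw off deg 0.21 F [-0.6  1.5  0.3] open 0.001
0.18 18.4 [-0.87  0.12]
0.28 18.8 [-1.19  0.12]
0.38 19.6 [-1.48  0.14]
0.48 20.4 [-1.78  0.19]
0.58 21.6 [-2.06  0.25]
0.68 23.0 [-2.32  0.34]
0.78 24.0 [-2.59  0.46]
0.88 24.6 [-2.86  0.61]
0.98 25.0 [-3.12  0.79]
1.08 24.8 [-3.38  1.03]
1.18 24.4 [-3.61  1.29]
1.28 23.6 [-3.81  1.59]
1.38 23.0 [-3.98  1.9 ]
1.48 22.6 [-4.12  2.22]
1.58 22.6 [-4.22  2.54]
```

Emit:
{"name": "arm_command", "arguments": {
  "series": [-0.35,0.06,0,0,-0.65,0.12,0,0,-0.87,0.12,0,0,-1.05,0.12,0,0,-1.25,0.12,0,0,-1.48,0.14,0,0,-1.78,0.19,0,0,-2.06,0.25,0,0,-2.32,0.34,0,0,-2.6,0.46,0,0]
}}

```text
time: 13.5
position: [0.5274, 0.1472, 0.1528]
ee_rot: [0.648, 0.762, -0.0, -0.0]
ft_force: [-0.6, 2.2, -0.3]
opening: 0.0003
finger_force: 0.8
```

```bash
python3 where.py; python3 -c "
from where import *
look('c',crop=(150,350,230,450))"
```

```text
t 13.5 tcp jig mm [134.6  38.8] z 152.8 yaw off deg 0.22 F [-0.6  2.2 -0.3] open 0.0
t 13.5 tcp jig mm [134.6  38.8] z 152.8 yaw off deg 0.22 F [-0.6  2.2 -0.3] open 0.0
```

View pics/c.png

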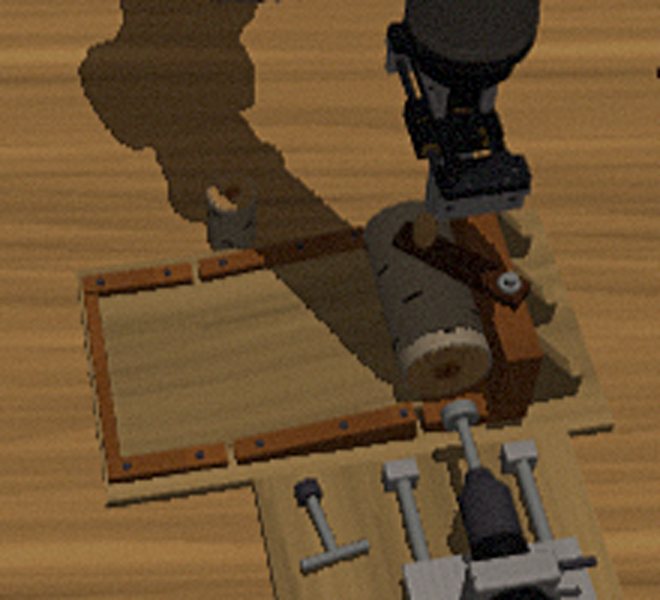

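The knob at crop (425,230) has swung about halfway over the round, pushed by the fingers at (475,195), and the round is still seated. I continue the arc.

Emit:
{"name": "arm_command", "arguments": {
  "series": [-0.26,0.15,0,0,-0.52,0.33,0,0,-0.78,0.57,0,0,-1,0.83,0,0,-1.2,1.13,0,0,-1.38,1.44,0,0,-1.52,1.76,0,0,-1.6,1.95,0,0,-1.62,2.05,0,0,-1.62,2.12,0,0]
}}

```text
time: 14.55
position: [0.5855, 0.116, 0.1526]
ee_rot: [0.648, 0.762, -0.001, -0.0]
ft_force: [-11.6, -3.3, 5.4]
opening: 0.0006
finger_force: 6.0
```

```bash
python3 where.py; python3 -c "
from where import *
look('d',crop=(150,350,230,450))"
```

```text
t 14.55 tcp jig mm [ 94.7 -13.6] z 152.6 yaw off deg 0.22 F [-11.6  -3.3   5.4] open 0.001
t 14.55 tcp jig mm [ 94.7 -13.6] z 152.6 yaw off deg 0.22 F [-11.6  -3.3   5.4] open 0.001
```

View pics/d.png

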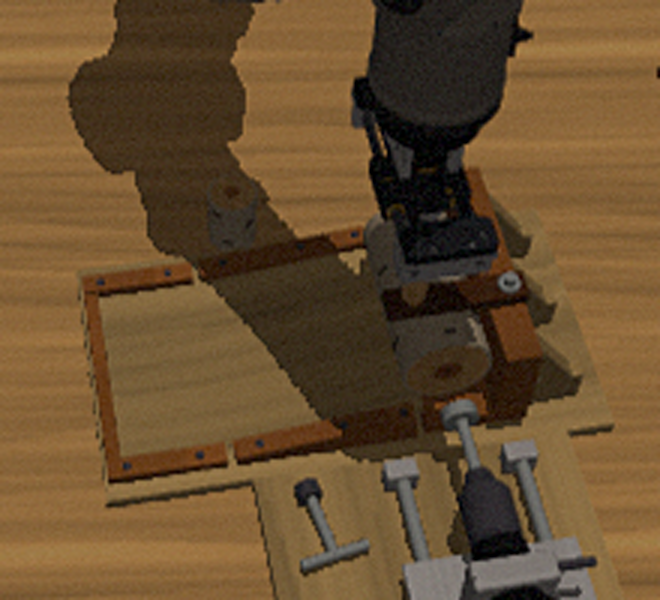

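The bar lies square across the round at (450,290), and the 12 N reading shows it is against the end stop. I back off in jig +y and rise.

Emit:
{"name": "arm_command", "arguments": {
  "series": [0,-0.4,0,0,0,-0.8,0,0,0,-0.8,-1,0,0,-0.8,-2.5,0,0,-0.8,-4,0,0,-0.8,-5,0,0,-0.8,-5,0,0,-0.8,-5,0]
}}

```text
time: 15.4
position: [0.566, 0.113, 0.2782]
ee_rot: [0.648, 0.762, 0.0, 0.001]
ft_force: [-0.4, 0.4, -0.2]
opening: 0.0006
finger_force: 0.0
```

```bash
python3 blank.py; python3 - <<'E'
from where import *
im,d=bot.capture("top");P=cloud("top",d);jj=(P[...,:2]-O)@J.T*1000;z=P[...,2]*1000
m=(d>0)&(z>135)&(z<155)&(abs(jj[...,0]-105)<60)&(abs(jj[...,1]+10)<90);print("knob?",m.sum(),jj[m].mean(0) if m.any() else "")
P=cloud("scene",bot.capture("scene")[1]);jj=(P[...,:2]-O)@J.T*1000;z=P[...,2]*1000
m=(z>122)&(z<155)&(abs(jj[...,0]-105)<50)&(abs(jj[...,1]+20)<60);print("knob scene",m.sum(),jj[m].mean(0) if m.any() else "")
E
```

```text
t 15.4 tcp jig mm [94.8  6. ] z 278.2 yaw off deg 0.22 F [-0.4  0.4 -0.2] open 0.001
517 round x 120.1 yaw 0.012 z 68.3 y range [-10.7  72. ] rms 1.89
t 15.45 tcp jig mm [94.7  6.3] z 277.3 yaw off deg 0.22 F [-0.2 -0.3  0.7] open 0.0
knob? 0 
knob scene 126 [101.46356355 -39.5514346 ]
```

```bash
python3 -c "
from station import bot
print(bot.job_done())"
```

```text
the job is handed in; nothing more can be done
None
```

I rolled the round up the ramp into its seat against the fence, swung the keeper over it to its end stop, backed the arm clear, and handed the job in at about 15.5 s; the hand-in returned no verdict.

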